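Stack washed heat sinks crosswise to dry

ROBOT

A 6-joint arm with a two-finger parallel gripper is mounted at the origin on the work surface. World frame = base frame: x ahead of the robot, y to its left, z up, the work surface at z = 0. Lengths are in m, angles in degrees, forces in N, time in s.
With the tool pointing down it reaches from about 0.4 to 0.825 m from the base axis. Payload 7 kg.
Tool frame: the origin (TCP) lies midway between the tips of the shut fingers; the grasp point (between the pads) lies 19 mm behind it (r.grip_depth is the distance from the TCP to the grasp point, in m); z points along the fingers, y is the line along which they close (so a half turn about z gives the same grasp; the last joint's range is limited). The gripper opens to 88 mm and grips with 3 to 60 N. Pads are 19 mm wide; open, the fingers measure 130 mm over their backs; the gripper's body (78 mm by 193 mm) begins 47 mm behind the grasp point.
Start: joints at [82.855, 20.546, 0.682, 0, -70.136, -16.507], TCP at [0.271, 0.618, 0.227] pointing down, gripper open.
Joint ranges: [-176.03, 176.03], [-82.01, 121.73], [-58.28, 71.71], [-173.87, 95.51], [-174.79, -0.11], [-173.66, 173.66]. Speed limits (degrees/s): [136.94, 136.94, 172.46, 180, 180, 180].

INTERFACE

Orientations are given as [roll, pitch, yaw] about the fixed x, y, z axes, in that order (R = Rz(yaw) Ry(pitch) Rx(roll)).
In Python, from plant import r, capture, close_job, search_frame, outline_of gives the robot as it stands.
- The arm moves only by the shell command python3 -m creep 'ROWS' [FORCE]. ROWS is JSON, a list of rows, each a list of 7 numbers: the finger opening in mm, from 0 to 87.6, then the shift along the world's x, y, z in units of 25 mm (1.0 is 25 mm), then the turn, a rotation vector about the world's x, y, z in degrees. In form: [[hand, x, y, z, ax, ay, az], ...]. A call has 1 to 8 rows; each row shifts and turns the commanded pose from where the row before left it; what a row does not reach is not made up. A row lasts 1/12 s, in which the tool goes at most 41.7 mm and 7.16 degrees, less where a joint would pass 70% of its speed; a pose out of reach is approached as far as the arm can. A call is refused whole if a number of a shift passes 1 or a number of a turn 7.16, either way. A call with a gripper value outside its range is refused whole. The fingers move at their own pace and stop on an object; FORCE is the grip in N (left out, the last holds). Time passes only in rows, so rows that do not move let the fingers close. It gives the time, the measured TCP pose, the force, the opening and the grip force at its end, in the units of the state.
- r.get_state(): the state, without advancing time (a new reading comes with each control period).
- capture(name): name is "scene" or "side" or "wrist"; returns a dict with "frame" (384x512x3 uint8, red, green, blue), "K" (3x3 intrinsics, pixels), "origin" and "rotation" of the camera in the world. Camera axes: x right, y down, z forward; pixel columns grow to the right and rows downward; lengths in m; the calibration is good to about 2 mm. A picture is of the moment at which its call begins. There is no depth.
- close_job(): hands the job in; it is judged then, once.
Trained networks look in a picture, given as the dict that the camera call returned (one of the last four; its "shot" number tells which), for a name from the list of things; names that differ only in an ending like _2 or _b are one class to them, and where a whole thing is asked for, a point or a joint stands for the part that bears it (a point fixed in the world has none). Each returns a list of dicts, best first, with "conf" (0 to 1); they miss things now and then, are a little off and sometimes report something else, mostly with a low value. They report only what shows in the picture. A call takes as long as a camera call. They do not tell look-alikes from the thing itself.
- search_frame(picture, target): "bbox" ([left, top, right, bottom] in pixels, round what is visible of it).
- outline_of(picture, target): "region" (384x512 bool, what is visible of it) and "bbox" ([left, top, right, bottom] in pixels, round what is visible of it).
The state is a dict: "time_s": time; "joints": joint angles; "qd": joint speeds; "joint_torque": joint torques, N m; "tcp_pos": TCP position; "eef_rot": TCP orientation; "contact_force": force on the tool from outside, world axes, zero at the start; "moment": the same for the moment, N m; "gripper_width": finger opening in m; "gripper_force": force on a finger pad.
Only numpy, scipy, OpenCV 4.12 (cv2) and the standard library are available. Lean on these libraries where they do the work, as an engineer would, in place of code of your own. Each camera call takes 0.05 s, during which the arm holds its last target. There are 200 camera calls.

TASK

Stack the four washed heat-sink bars crosswise on the wooden-railed drying rack so that air can pass between them: first lay the two black bars level across both rails, centred on the blue marks, then lay the two bare silver bars across the black ones, each straight above one of the rails. Keep every bar fins up and centred so that its ends overhang evenly, and leave the meter, the bottle and the solder spool where they are.

Things in the scene. Friction and masses are not known exactly. Their poses are not given: they have to be found in the camera images.
- rack: fixed drying rack: white base 170 x 170 x 6 mm, two wooden rails 150 long, 24 wide, tops at z = 30 mm. Origin: centre of its underside. Rails run along its x at y = +-45 mm, each with blue bands (36 mm long) centred at x = +-45. A black bar lies along rack y over the two bands of one x (underside at 30 mm), a silver bar along rack x over one rail (underside at 48 mm)
- black_a: heat-sink bar, black aluminium, 140 x 24 mm and 18 mm tall, about 90 g, lying with its fins up; origin at the centre of its underside, x along its length, y across its 24 mm width, z up; its two ends are alike
- black_b: heat-sink bar, black aluminium, 140 x 24 mm and 18 mm tall, about 90 g, lying with its fins up; origin at the centre of its underside, x along its length, y across its 24 mm width, z up; its two ends are alike
- silver_a: heat-sink bar, bare silver aluminium, 140 x 24 mm and 18 mm tall, about 90 g, lying with its fins up; origin at the centre of its underside, x along its length, y across its 24 mm width, z up; its two ends are alike
- silver_b: heat-sink bar, bare silver aluminium, 140 x 24 mm and 18 mm tall, about 90 g, lying with its fins up; origin at the centre of its underside, x along its length, y across its 24 mm width, z up; its two ends are alike
- meter: red and black multimeter lying on the bench, 75 x 150 x 34 mm (x, y, z), plus a dial up to 46 mm; origin at the centre of its underside; leave alone
- bottle: white dropper bottle, 38 mm diameter, 92 mm tall, standing; origin at the centre of its underside; leave alone
- spool: spool of solder with blue flanges, 60 mm diameter, 40 mm tall, standing on its flange; origin at the centre of its underside; leave alone
Mind the look-alikes: they are no part of the job. Leave any orange or turquoise look-alike of the black_b alone.

How it is judged:
By the outcome, as a careful person would: the job done as asked, in the order asked, and still so for the second after the job is handed in, with the robot touching nothing.
It also fails if it takes over 72 s, if anything falls off the work surface, if the arm or the gripper's body presses on something with over 40 N, if the wrist force passes 120 N, or if a joint passes its speed limit or range.

## Working session

There is one attempt and no reset: what is moved stays moved. The work goes in short steps, Python scripts to look and compute and a shell command to move; the robot and the scene stay as the last step left them, time stands still between calls to the robot, and variables do not carry over. Pictures are saved under pics/ and viewed, at most 10 in all, crops included, and the job is handed in when it is done.

```bash
ls; mkdir -p pics; python3 - <<'E'
from plant import r,capture,search_frame
import cv2
s=r.get_state();print(s['time_s'],s['tcp_pos'],s['eef_rot'],s['gripper_width'],r.grip_depth)
for n in ['scene','side']:
    p=capture(n);cv2.imwrite(f'pics/{n}0.png',p['frame'][:,:,::-1])
    print(n,p['origin'],p['rotation'],p['K'])
    for t in ['rack','black_a','silver_a']:
        print(t,[(round(d['conf'],2),[int(v) for v in d['bbox']]) for d in search_frame(p,t)])
E
```

```text
pics
0.0 [0.27059863 0.61786466 0.22566648] [ 1.79909568e+02 -6.57825850e-03 -2.36570732e+01] 0.08765069616895999 0.0188
scene [ 1.13279977 -0.54215419  0.53139585] [-124.36241724    0.76966985   56.64379927] [[370.0024365    0.         257.11312926]
 [  0.         370.0024365  183.43205118]
 [  0.           0.           1.        ]]
rack [(0.75, [257, 151, 339, 199])]
black_a [(0.97, [360, 140, 411, 168]), (0.74, [52, 226, 114, 255]), (0.65, [192, 215, 256, 241]), (0.56, [117, 148, 127, 176]), (0.3, [348, 208, 421, 267])]
silver_a [(0.64, [351, 119, 376, 141]), (0.64, [164, 180, 216, 211])]
side [ 0.47525977 -0.98030925  0.77046267] [-129.49904448   -0.89932205   -1.51131818] [[461.96749201   0.         265.62110523]
 [  0.         461.96749201 197.96413155]
 [  0.           0.           1.        ]]
rack [(0.76, [222, 163, 306, 215])]
black_a [(0.98, [79, 283, 147, 309]), (0.84, [207, 338, 274, 382]), (0.71, [272, 244, 331, 278]), (0.58, [258, 127, 306, 141])]
silver_a [(0.91, [217, 121, 258, 135]), (0.69, [201, 249, 262, 277]), (0.21, [259, 128, 304, 141])]
```

View pics/scene0.png

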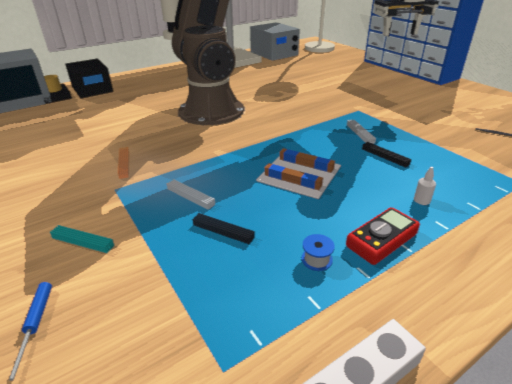

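View pics/side0.png

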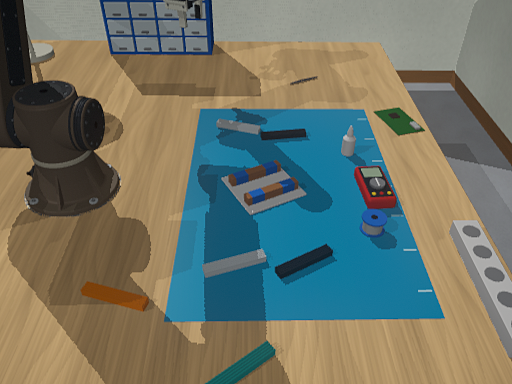

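```bash
cat > h.py <<'E'
import numpy as np,cv2
from scipy.spatial.transform import Rotation as Ro
from scipy.optimize import least_squares
from plant import r,capture,search_frame,outline_of
BAR=[(0,0,0,140,24,18)]
RACK=[(0,0,0,170,170,6),(0,45,6,150,24,24),(0,-45,6,150,24,24)]
def proj(p,P):
    R=np.asarray(p['rotation'],float)
    R=R if R.shape==(3,3) else Ro.from_euler('xyz',R,degrees=True).as_matrix()
    c=(np.asarray(P)-p['origin'])@R; c=c@np.asarray(p['K']).T
    return c[:,:2]/c[:,2:]
def corners(boxes,q):
    x,y,z,a=q; c,s=np.cos(a),np.sin(a); out=[]
    for bx,by,bz,l,w,h in boxes:
        v=np.array([[bx+i*l/2,by+j*w/2,bz+k*h] for i in(-1,1) for j in(-1,1) for k in(0,1)])/1000
        out.append(np.c_[x+c*v[:,0]-s*v[:,1],y+s*v[:,0]+c*v[:,1],z+v[:,2]])
    return out
def render(p,boxes,q,S=8):
    m=np.zeros((384*S//2,512*S//2),np.uint8)  # half-S supersampling
    for C in corners(boxes,q):
        h=cv2.convexHull((((proj(p,C)+.5)*S/2-.5)*16).astype(np.int32))
        cv2.fillConvexPoly(m,h,1,shift=4)
    return m
def feat(m,S=1):
    M=cv2.moments(m,True)
    if M['m00']<1: return np.zeros(5)
    f=np.array([M['m10'],M['m01'],M['mu20'],M['mu11'],M['mu02']])/M['m00']
    f[:2]=(f[:2]+.5)/S-.5; f[2:]/=S*S
    C=np.array([[f[2],f[3]],[f[3],f[4]]]); w,V=np.linalg.eigh(C); q=(V*np.sqrt(np.maximum(w,0)))@V.T*2
    return np.r_[f[:2],q[0,0],q[0,1],q[1,1]]
def fit(views,boxes,q0,fixz=None):
    F=[feat(m.astype(np.uint8)) for _,m in views]
    full=lambda u: np.r_[u[:2]/10,u[2]/10 if fixz is None else fixz,u[3]]
    f=lambda u: np.concatenate([feat(render(p,boxes,full(u)),4)-g for (p,_),g in zip(views,F)])
    u0=np.array(q0,float)*[10,10,10,1]
    s=least_squares(f,u0,diff_step=None,method='trf',x_scale=[.1,.1,.1,.2],jac=lambda u: np.array([(f(u+e)-f(u-e))/(2*.02) for e in np.eye(4)*.02]).T)
    q=full(s.x); return q,np.sqrt(np.mean(s.fun**2))
def ground(p,uv,z=0.009):
    R=Ro.from_euler('xyz',p['rotation'],degrees=True).as_matrix() if np.ndim(p['rotation'])==1 else p['rotation']
    d=R@np.linalg.inv(p['K'])@np.r_[uv,1]; o=np.asarray(p['origin']); return o+d*(z-o[2])/d[2]
def show(q): return [round(float(v)*1000,1) for v in q[:3]]+[round(float(np.degrees(q[3]))%180,1)]
E
python3 - <<'E'
from h import *
sc,sd=capture('scene'),capture('side')
def at(L,uv): 
    return min(L,key=lambda d:np.hypot((d['bbox'][0]+d['bbox'][2])/2-uv[0],(d['bbox'][1]+d['bbox'][3])/2-uv[1]))
O={(i,t):outline_of(p,t) for i,p in enumerate((sc,sd)) for t in('rack','black_a','silver_a','spool','bottle','meter')}
T={'rack':((300,172),(263,188)),'black_n':((224,228),(303,261)),'black_f':((385,154),(284,134)),'silver_n':((190,193),(235,263)),'silver_f':((360,131),(238,127))}
for n,(a,b) in T.items():
    t='rack' if n=='rack' else n[:-2]+'_a'
    da,db=at(O[0,t],a),at(O[1,t],b)
    ga,gb=ground(sc,a),ground(sd,b)
    q0=np.r_[(ga+gb)[:2]/2,0,.4]
    print(n,ga[:2].round(3),gb[:2].round(3),da['bbox'],db['bbox'])
    for y in (.2,.8,-.4):
        q0[3]=y
        q,e=fit([(sc,da['region']),(sd,db['region'])],RACK if n=='rack' else BAR,q0);print('  ',show(q),round(e,2))
for t,a in (('spool',(318,252)),('bottle',(425,190)),('meter',(383,235))):
    print(t,ground(sc,a,.02)[:2].round(3))
E
```

```text
rack [ 0.51  -0.006] [ 0.506 -0.015] [257.6, 150.6, 338.4, 198.1] [222.0, 164.2, 305.2, 216.8]
   [504.4, -0.7, 2.7, 20.3] 0.5
   [503.9, -1.1, 2.7, 35.2] 0.48
   [506.3, -4.0, 5.5, 143.2] 0.49
black_n [ 0.591 -0.279] [ 0.589 -0.278] [191.2, 212.3, 256.5, 244.2] [273.3, 242.8, 335.4, 278.6]
   [590.3, -280.2, 3.5, 30.2] 0.51
   [590.2, -280.2, 3.3, 30.2] 0.52
   [590.4, -280.2, 3.6, 30.2] 0.51
black_f [0.572 0.248] [0.577 0.256] [361.4, 142.2, 414.6, 168.5] [258.7, 129.5, 306.6, 140.3]
   [574.5, 255.0, -0.2, 8.7] 0.26
   [574.5, 254.7, -0.0, 8.7] 0.25
   [574.5, 254.4, 0.2, 8.5] 0.25
silver_n [ 0.433 -0.284] [ 0.438 -0.283] [165.2, 181.3, 214.7, 212.4] [199.2, 252.0, 265.3, 278.1]
   [435.4, -282.9, 1.0, 18.7] 0.61
   [435.3, -282.7, 0.8, 18.7] 0.62
   [435.4, -282.6, 0.7, 18.6] 0.61
silver_f [0.43  0.297] [0.433 0.298] [351.4, 122.0, 375.6, 144.9] [214.1, 120.8, 258.0, 132.0]
   [430.8, 297.1, 4.6, 158.5] 0.89
   [430.1, 299.4, 3.1, 158.7] 0.9
   [430.0, 300.1, 2.8, 158.8] 0.89
spool [ 0.765 -0.168]
bottle [0.752 0.175]
meter [ 0.803 -0.028]
```

```bash
python3 -m creep '[[70,0.8,-0.97,0,0,0,4],[70,0.8,-0.97,0,0,0,4],[70,0.8,-0.97,0,0,0,4],[70,0.8,-0.97,0,0,0,4],[70,0.8,-0.97,0,0,0,4],[70,0.8,-0.97,0,0,0,4],[70,0.8,-0.97,0,0,0,4],[70,0.8,-0.97,0,0,0,4]]' 15; python3 -m creep '[[70,0.8,-0.97,0,0,0,0],[70,0.8,-0.97,0,0,0,0],[70,0.8,-0.97,0,0,0,0],[70,0.8,-0.97,0,0,0,0],[70,0.8,-0.97,0,0,0,0],[70,0.8,-0.97,0,0,0,0],[70,0.8,-0.97,0,0,0,0],[70,0,0,0,0,0,0]]'
python3 - <<'E'
from h import *
s=r.get_state();print(s['time_s'],s['tcp_pos'],s['eef_rot'],s['joints'])
p=capture('wrist');cv2.imwrite('pics/w1.png',p['frame'][:,:,::-1]);print(p['origin'],p['rotation'])
for t,g in (('black_a',[.5745,.255,.009]),('silver_a',[.43,.3,.009]),('rack',[.504,0,.01])):
    print(t,proj(p,[g]).round(),[(round(d['conf'],2),d['bbox']) for d in search_frame(p,t)])
    if t!='rack':
        for d in outline_of(p,t)[:2]:
            q0=np.array([*g[:2],0,np.radians(8.6 if t[0]=='b' else 158.6)])
            q,e=fit([(p,d['region'])],BAR,q0,fixz=0.);print(show(q),e)
E
```

```text
time_s: 1.77
tcp_pos: [0.4316, 0.423, 0.2268]
eef_rot: [-180.0, -0.0, 8.6]
contact_force: [0.8, 0.9, 0.2]
gripper_width: 0.0699
gripper_force: 0.0
time_s: 2.43
tcp_pos: [0.5732, 0.2508, 0.2264]
eef_rot: [179.9, -0.0, 8.2]
contact_force: [0.6, 0.9, -0.3]
gripper_width: 0.0701
gripper_force: 0.0
2.4333 [0.57324115 0.25076901 0.2264069 ] [ 1.79941816e+02 -1.28684596e-03  8.15528017e+00] [ 4.15095314e+01  1.59637585e+01 -5.93624086e+00  5.31312014e-02
 -6.81309246e+01  5.66259441e+01]
[0.65329921 0.26239264 0.38426023] [ 1.62714907e+02 -2.77440392e-02 -8.17634549e+01]
black_a [[249. 163.]] [(0.88, [242.3, 105.4, 259.4, 221.7])]
[573.8, 252.2, 0.0, 8.6] 0.5636966394401173
silver_a [[200. 263.]] [(0.82, [180.9, 211.6, 231.3, 305.1])]
[453.4, 292.9, 0.0, 158.5] 7.372309039532426
rack [[433. 243.]] [(0.75, [356.5, 161.1, 500.7, 261.6])]
```

View pics/w1.png

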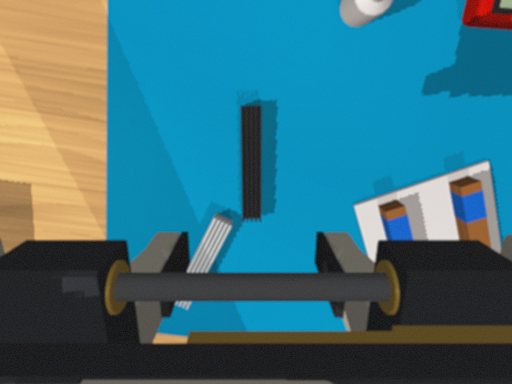

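```bash
python3 -m creep '[[50,0.05,0.05,-1,0,0,0.4],[50,0,0.05,-1,0,0,0],[50,0,0,-1,0,0,0],[50,0,0,-1,0,0,0],[50,0,0,-1,0,0,0],[50,0,0,-1,0,0,0],[50,0,0,-1,0,0,0],[50,0,0,-0.8,0,0,0]]'
python3 -m creep '[[50,0,0,-0.5,0,0,0],[50,0,0,0,0,0,0]]'
```

```text
time_s: 3.4
tcp_pos: [0.5709, 0.2578, 0.0299]
eef_rot: [180.0, 0.1, 8.8]
contact_force: [-0.2, 0.3, -0.6]
gripper_width: 0.0501
gripper_force: 0.0
time_s: 3.57
tcp_pos: [0.5698, 0.2568, 0.016]
eef_rot: [179.9, 0.3, 8.8]
contact_force: [-0.7, -0.6, -0.2]
gripper_width: 0.0502
gripper_force: 0.0
```

```bash
python3 -m creep '[[50,0,0,0,0,0,0]]' | grep tcp;  python3 -m creep '[[50,0,0,0,0,0,0],[50,0,0,0,0,0,0]]' | grep tcp
```

```text
tcp_pos: [0.5715, 0.2576, 0.0188]
tcp_pos: [0.5727, 0.258, 0.0206]
```

```bash
python3 -m creep '[[50,0.07,-0.13,-0.3,0,0,0],[50,0,0,-0.2,0,0,0],[50,0,0,0,0,0,0],[50,0,0,0,0,0,0],[15,0,0,0,0,0,0],[15,0,0,0,0,0,0],[15,0,0,0,0,0,0],[15,0,0,0,0,0,0]]' 20; python3 -m creep '[[15,0,0,0,0,0,0],[15,0,0,0,0,0,0]]' 20
python3 - <<'E'
from h import *
for i in range(4): p=capture('wrist');s=r.get_state();print(s['tcp_pos'],s['eef_rot'],s['gripper_width'])
cv2.imwrite('pics/w2.png',p['frame'][:,:,::-1])
E
```

```text
time_s: 4.48
tcp_pos: [0.5739, 0.2538, 0.0067]
eef_rot: [-180.0, -0.0, 8.7]
contact_force: [1.2, 0.5, 0.4]
gripper_width: 0.0291
gripper_force: 0.0
time_s: 4.65
tcp_pos: [0.5739, 0.2538, 0.0067]
eef_rot: [180.0, -0.0, 8.8]
contact_force: [-0.6, -1.1, 0.6]
gripper_width: 0.0242
gripper_force: 20.0
[0.57383219 0.2537246  0.00668458] [ 1.79996972e+02 -3.50592081e-03  8.75054104e+00] 0.02398763710126524
[0.57385297 0.25376655 0.00669518] [ 1.79998871e+02 -6.85234996e-03  8.75215115e+00] 0.02399284681888164
[0.57385182 0.25373562 0.00670144] [ 1.79998356e+02 -6.40723790e-03  8.74743873e+00] 0.02386052828668845
[0.57384816 0.25372946 0.00666281] [ 1.79997295e+02 -4.29649085e-03  8.74772202e+00] 0.023825290648821027
```

```bash
python3 -m creep '[[15,0,0,0.6,0,0,0],[15,0,0,1,0,0,0],[15,0,0,1,0,0,0],[15,-0.5,-0.5,1,0,0,0],[15,-0.8,-0.8,1,0,0,0],[15,-0.9,-0.9,1,0,0,0],[15,-0.9,-0.9,1,0,0,0],[15,-0.8,-0.8,1,0,0,0]]' 30;python3 -m creep '[[15,-0.5,-0.3,1,0,0,0],[15,-0.2,0,0.4,0,0,0],[15,0,0,0,0,0,0],[15,0,0,0,0,0,0],[15,0,0,0,0,0,0],[15,0,0,0,0,0,0]]'
python3 - <<'E'
from h import *
s=r.get_state();print(s['time_s'],s['tcp_pos'],s['eef_rot'],s['gripper_width'])
p=capture('wrist');cv2.imwrite('pics/w3.png',p['frame'][:,:,::-1])
print(p['origin'],p['rotation'],proj(p,[[.504,-.001,.01]]))
for d in outline_of(p,'rack')[:1]:
    print(d['bbox'],d['conf'])
    for y in(20,28,36):q,e=fit([(p,d['region'])],RACK,np.array([.504,-.001,0,np.radians(y)]),fixz=0.);print(show(q),e)
for d in search_frame(p,'silver_a'):print(d)
E
```

```text
time_s: 5.52
tcp_pos: [0.4745, 0.1549, 0.1971]
eef_rot: [180.0, 0.1, 8.7]
contact_force: [0.8, -0.3, -0.2]
gripper_width: 0.0236
gripper_force: 30.0
time_s: 6.02
tcp_pos: [0.4586, 0.1489, 0.2297]
eef_rot: [179.9, 0.2, 8.8]
contact_force: [-0.1, -0.2, -1.9]
gripper_width: 0.0238
gripper_force: 30.0
6.0167 [0.45862344 0.14890637 0.229714  ] [1.79918743e+02 1.62549286e-01 8.75460578e+00] 0.023793254622102956
[0.53901223 0.16147586 0.38734502] [ 1.62552901e+02 -4.96955059e-02 -8.11674791e+01] [[380.58801172 146.10274025]]
[294.1, 48.7, 458.0, 228.3] 0.82
[504.7, -0.2, 0.0, 23.3] 0.6044966164987429
[504.1, -0.5, 0.0, 141.5] 0.48804991576460527
[504.7, -0.3, 0.0, 21.5] 0.6086202446858701
{'bbox': [98.8, 109.9, 159.2, 218.6], 'conf': 0.7}
```

View pics/w3.png

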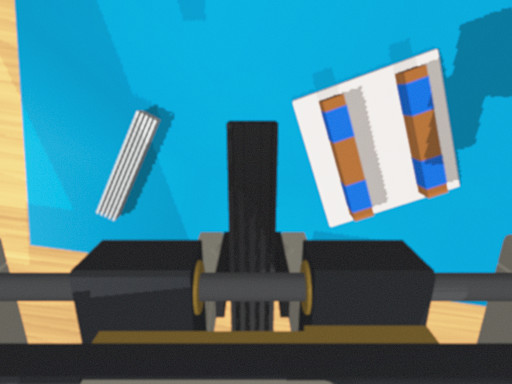

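```bash
python3 - <<'E'
from h import *
p=capture('wrist');s=r.get_state();t=s['tcp_pos'];print(t)
d=outline_of(p,'rack')[0]
img=p['frame'].astype(int)
hull=cv2.convexHull(cv2.findContours(d['region'].astype(np.uint8),0,2)[0][0])
tri=cv2.minEnclosingTriangle(hull)
quad=cv2.approxPolyN(hull,4,ensure_convex=True).reshape(4,2);print(quad)
# white mask quad
g=cv2.cvtColor(p['frame'],cv2.COLOR_RGB2HSV)
w=((g[...,1]<60)&(g[...,2]>90)&cv2.dilate(d['region'].astype(np.uint8),np.ones((9,9))).astype(bool)).astype(np.uint8)
hq=cv2.convexHull(cv2.findNonZero(w));wq=cv2.approxPolyN(hq,4,ensure_convex=True).reshape(4,2);print(wq)
for Q in(quad,wq):
    G=np.array([ground(p,c,.006)[:2] for c in Q]);c=G.mean(0)
    e=np.roll(G,-1,0)-G;print(c.round(4),np.linalg.norm(e,axis=1).round(4),(np.degrees(np.arctan2(e[:,1],e[:,0]))%90).round(1))
# blue bands
H=g[...,0].astype(int)
b=((H>105)&(H<130)&(g[...,1]>150)&d['region']).astype(np.uint8)
b=cv2.morphologyEx(b,cv2.MORPH_OPEN,np.ones((3,3)))
n,l,st,ce=cv2.connectedComponentsWithStats(b)
for i in range(1,n):
    if st[i,4]>100:print(st[i],ce[i].round(1),ground(p,ce[i],.027)[:2].round(4))
d=min(outline_of(p,'silver_a'),key=lambda d:abs(d['bbox'][0]-98))
print('silver_f',[show(fit([(p,d['region'])],BAR,np.array([.43,.3,0,np.radians(158)]),fixz=0.)[0])])
a=np.radians(8.75)
for L in(.070,):
  print(proj(p,[[t[0]+L*np.cos(a)-w*np.sin(a),t[1]+L*np.sin(a)+w*np.cos(a),t[2]-.0067+.018] for w in(-.012,.012)]))
E
grep -c . h.py
```

```text
[0.45880414 0.14879464 0.23044238]
[[459 188]
 [329 228]
 [291 100]
 [436  47]]
[[330 229]
 [291 101]
 [437  48]
 [459 188]]
[0.504 0.   ] [0.1701 0.1716 0.169  0.1736] [27.7 28.  28.4 28.3]
[ 0.5033 -0.0008] [0.1724 0.1702 0.1722 0.1692] [28.4 28.3 28.  28.3]
[398  78  34  37 946] [415.1  96.8] [ 0.5642 -0.0165]
[323 107  30  35 726] [337.8 124.2] [0.5224 0.0606]
[413 157  32  31 752] [429.3 172.2] [ 0.4847 -0.0593]
[344 181  27  31 573] [357.  196.3] [0.4425 0.0176]
silver_f [[431.8, 300.5, 0.0, 161.2]]
[[278.48264839 120.36458609]
 [225.70452679 120.29382049]]
41
```

```bash
python3 -m creep '[[15,0.34,-0.51,-0.6,0,0,-7.05],[15,0.34,-0.51,-0.6,0,0,-7.05],[15,0.34,-0.51,-0.6,0,0,-7.05],[15,0.34,-0.51,-0.6,0,0,-7.05],[15,0.34,-0.51,-0.6,0,0,-7.05],[15,0.34,-0.51,-0.6,0,0,-7.05],[15,0.34,-0.51,-0.6,0,0,-7.05],[15,0.34,-0.51,-0.6,0,0,-7.05]]';python3 -m creep '[[15,0.34,-0.51,-0.6,0,0,-7.05],[15,0.34,-0.51,-0.6,0,0,-7.05],[15,0,0,0,0,0,0],[15,0,0,0,0,0,0],[15,0,0,0,0,0,0],[15,0,0,0,0,0,0],[15,0,0,0,0,0,0],[15,0,0,0,0,0,0]]'
```

```text
time_s: 6.98
tcp_pos: [0.5273, 0.0461, 0.1107]
eef_rot: [180.0, -0.0, -48.0]
contact_force: [-0.4, 0.0, -0.7]
gripper_width: 0.0237
gripper_force: 30.0
time_s: 7.65
tcp_pos: [0.544, 0.0219, 0.0824]
eef_rot: [-179.9, -0.0, -61.7]
contact_force: [-0.1, -0.4, -1.0]
gripper_width: 0.0236
gripper_force: 30.0
```

```bash
python3 -m creep '[[15,0,-0.03,-0.8,0,0,-0.1],[15,0,0,-0.6,0,0,0],[15,0,0,-0.3,0,0,0],[15,0,0,-0.1,0,0,0],[15,0,0,0,0,0,0],[15,0,0,0,0,0,0],[15,0,0,0,0,0,0],[15,0,0,0,0,0,0]]'
python3 - <<'E'
from h import *
p=capture('scene');cv2.imwrite('pics/s4.png',cv2.resize(p['frame'][100:250,180:440,::-1],None,fx=3,fy=3));s=r.get_state();print(s['tcp_pos'],s['eef_rot'],s['contact_force'])
E
```

```text
time_s: 8.32
tcp_pos: [0.5441, 0.0207, 0.037]
eef_rot: [-180.0, -0.0, -61.8]
contact_force: [0.3, -0.3, -1.1]
gripper_width: 0.0236
gripper_force: 30.0
[0.54406206 0.02064399 0.03687429] [-1.79964718e+02 -6.40438347e-03 -6.18417033e+01] [-0.64961173 -0.42903882 -0.70271773]
```

View pics/s4.png

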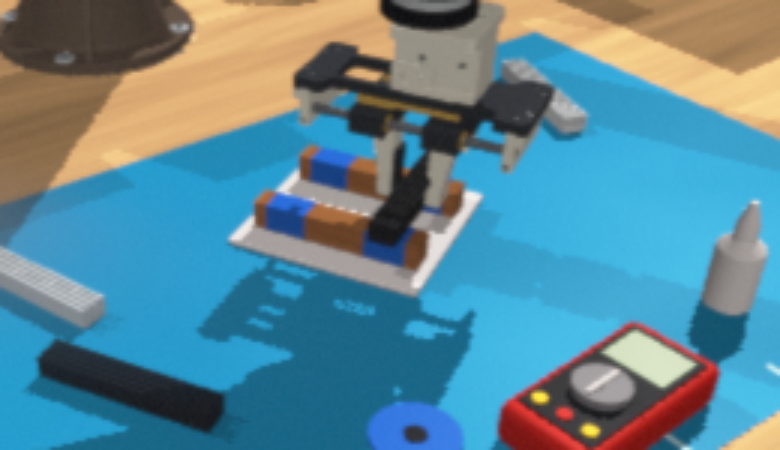

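```bash
python3 -m creep '[[30,0,0,0,0,0,0],[50,0,0,0,0,0,0],[50,0,0,0,0,0,0],[50,0,0,0,0,0,0],[50,0,0,0.5,0,0,0],[50,0,0,1,0,0,0],[50,0,0,1,0,0,0],[50,0,0,1,0,0,0]]'
python3 -m creep '[[50,0.14,-0.92,0.3,0,0,-6.77],[50,0.14,-0.92,0.3,0,0,-6.77],[50,0.14,-0.92,0.3,0,0,-6.77],[50,0.14,-0.92,0.3,0,0,-6.77],[50,0.14,-0.92,0.3,0,0,-6.77],[50,0.14,-0.92,0.3,0,0,-6.77],[50,0.14,-0.92,0.3,0,0,-6.77],[50,0.14,-0.92,0.3,0,0,-6.77]]'
python3 -m creep '[[50,0.14,-0.92,0.3,0,0,-6.77],[50,0.14,-0.92,0.3,0,0,-6.77],[50,0.14,-0.92,0.3,0,0,-6.77],[50,0.14,-0.92,0.3,0,0,-6.77],[50,0.14,-0.92,0.3,0,0,-6.77],[50,0,0,0,0,0,0],[50,0,0,0,0,0,0],[50,0,0,0,0,0,0]]'
python3 - <<'E'
from h import *
p=capture('wrist');cv2.imwrite('pics/w5.png',p['frame'][:,:,::-1]);s=r.get_state();print(s['tcp_pos'],s['eef_rot'])
for t,g,y in (('black_a',[.590,-.280],30),('silver_a',[.435,-.283],18.7)):
    print(t,proj(p,[g+[.009]]).round())
    for d in outline_of(p,t)[:3]:
        print(d['bbox'],d['conf']);q,e=fit([(p,d['region'])],BAR,np.array([*g,0,np.radians(y)]),fixz=0.);print(show(q),e)
E
```

```text
time_s: 9.03
tcp_pos: [0.5435, 0.0203, 0.1249]
eef_rot: [179.9, -0.0, -61.8]
contact_force: [1.1, -0.0, -0.2]
gripper_width: 0.0499
gripper_force: 0.0
time_s: 9.7
tcp_pos: [0.5718, -0.1647, 0.1845]
eef_rot: [-180.0, 0.0, -116.3]
contact_force: [0.6, 0.6, -0.2]
gripper_width: 0.0503
gripper_force: 0.0
time_s: 10.37
tcp_pos: [0.5889, -0.2783, 0.221]
eef_rot: [180.0, -0.0, -149.8]
contact_force: [0.4, -0.2, -0.4]
gripper_width: 0.0497
gripper_force: 0.0
[ 0.58894573 -0.27783785  0.22108099] [ 1.79957920e+02 -2.21642573e-02 -1.49765872e+02]
black_a [[250. 166.]]
[461.3, 247.1, 499.8, 272.8] 0.93
[523.0, 96.4, 0.0, 107.2] 3.9356288854974824
[238.9, 105.2, 261.4, 219.5] 0.63
[589.7, -280.2, 0.0, 29.9] 0.3924175577994419
silver_a [[320.  42.]]
[292.9, 2.0, 340.7, 109.5] 0.81
[434.7, -284.9, 0.0, 19.5] 0.13535562109768387
```

View pics/w5.png

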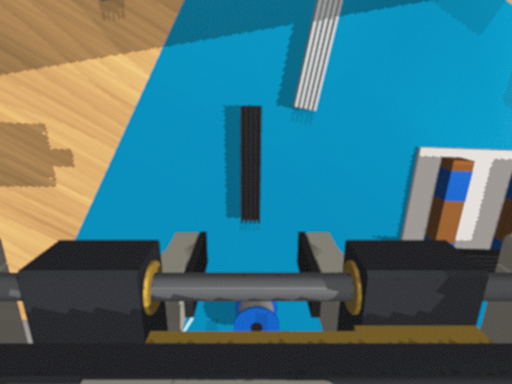

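```bash
python3 -m creep '[[50,0.04,-0.09,-1,0,0,-0.2],[50,0,0,-1,0,0,0],[50,0,0,-1,0,0,0],[50,0,0,-1,0,0,0],[50,0,0,-1,0,0,0],[50,0,0,-1,0,0,0],[50,0,0,-1,0,0,0],[50,0,0,-0.8,0,0,0]]'
python3 -m creep '[[50,0,0,-0.5,0,0,0],[50,0,0,-0.3,0,0,0],[50,0,0,0,0,0,0],[50,0,0,0,0,0,0],[50,0,0,0,0,0,0],[50,0,0,0,0,0,0]]'|grep -e tcp -e rot
python3 -m creep '[[15,0,0,0,0,0,0],[15,0,0,0,0,0,0],[15,0,0,0,0,0,0],[15,0,0,0,0,0,0],[15,0,0,0,0,0,0],[15,0,0,0,0,0,0]]' 30
```

```text
time_s: 11.18
tcp_pos: [0.5897, -0.2796, 0.0247]
eef_rot: [179.9, -0.1, -150.0]
contact_force: [0.7, 0.2, 0.1]
gripper_width: 0.0496
gripper_force: 0.0
tcp_pos: [0.5913, -0.2809, 0.0081]
eef_rot: [-179.9, 0.1, -150.0]
time_s: 12.18
tcp_pos: [0.5903, -0.2807, 0.0067]
eef_rot: [-180.0, 0.0, -150.1]
contact_force: [-0.1, 0.7, 1.6]
gripper_width: 0.0237
gripper_force: 30.0
```

```bash
python3 -m creep '[[15,0,0,0.5,0,0,0],[15,0,0,1,0,0,0],[15,0,0,1,0,0,0],[15,0,0,1,0,0,0],[15,0,0,1,0,0,0],[15,-0.39,0.8,0,0,0,6.79],[15,-0.39,0.8,0,0,0,6.79],[15,-0.39,0.8,0,0,0,6.79]]'
python3 -m creep '[[15,-0.39,0.8,0,0,0,6.79],[15,-0.39,0.8,0,0,0,6.79],[15,-0.39,0.8,0,0,0,6.79],[15,-0.39,0.8,0,0,0,6.79],[15,-0.39,0.8,0,0,0,6.79],[15,-0.39,0.8,0,0,0,6.79],[15,-0.39,0.8,0,0,0,6.79],[15,-0.39,0.8,0,0,0,6.79]]'
python3 -m creep '[[15,-0.39,0.8,0,0,0,6.79],[15,-0.36,0.76,-0.6,0,0,6.79],[15,0,0,-1,0,0,0],[15,0,0,0,0,0,0],[15,0,0,0,0,0,0],[15,0,0,0,0,0,0],[15,0,0,0,0,0,0]]'
```

```text
time_s: 12.85
tcp_pos: [0.5607, -0.2203, 0.1202]
eef_rot: [-180.0, 0.0, -129.4]
contact_force: [-0.3, 0.1, -1.2]
gripper_width: 0.0237
gripper_force: 30.0
time_s: 13.52
tcp_pos: [0.4825, -0.0599, 0.1198]
eef_rot: [-180.0, 0.0, -75.0]
contact_force: [0.0, 0.8, -0.9]
gripper_width: 0.0234
gripper_force: 30.0
time_s: 14.1
tcp_pos: [0.4653, -0.0219, 0.0803]
eef_rot: [-179.9, -0.0, -61.8]
contact_force: [-0.0, -0.2, -0.6]
gripper_width: 0.024
gripper_force: 30.0
```

```bash
python3 -m creep '[[15,-0.02,0.01,-0.8,0,0,0],[15,0,0,-0.6,0,0,0],[15,0,0,-0.23,0,0,0],[15,0,0,-0.1,0,0,0],[15,0,0,0,0,0,0],[15,0,0,0,0,0,0],[15,0,0,0,0,0,0],[15,0,0,0,0,0,0]]'
```

```text
time_s: 14.77
tcp_pos: [0.4646, -0.0215, 0.0366]
eef_rot: [-179.9, -0.0, -61.8]
contact_force: [-0.5, -1.0, 3.9]
gripper_width: 0.0238
gripper_force: 30.0
```

```bash
python3 -m creep '[[30,0,0,0,0,0,0],[50,0,0,0,0,0,0],[50,0,0,0,0,0,0],[50,0,0,0,0,0,0],[50,0,0,0.5,0,0,0],[50,0,0,1,0,0,0],[50,0,0,1,0,0,0],[50,0,0,1,0,0,0]]'
python3 -m creep '[[50,-0.1,-0.87,0.3,0,0,6.74],[50,-0.1,-0.87,0.3,0,0,6.74],[50,-0.1,-0.87,0.3,0,0,6.74],[50,-0.1,-0.87,0.3,0,0,6.74],[50,-0.1,-0.87,0.3,0,0,6.74],[50,-0.1,-0.87,0.3,0,0,6.74],[50,-0.1,-0.87,0.3,0,0,6.74],[50,-0.1,-0.87,0.3,0,0,6.74]]'|grep tcp
python3 -m creep '[[50,-0.1,-0.87,0.3,0,0,6.74],[50,-0.1,-0.87,0.3,0,0,6.74],[50,-0.1,-0.87,0.3,0,0,6.74],[50,-0.1,-0.87,0.3,0,0,6.74],[50,0,0,0,0,0,0],[50,0,0,0,0,0,0],[50,0,0,0,0,0,0],[50,0,0,0,0,0,0]]'
python3 - <<'E'
from h import *
p=capture('wrist');sc=capture('scene');sd=capture('side');s=r.get_state();print(s['tcp_pos'],s['eef_rot'],s['joints'])
for d in outline_of(p,'silver_a')[:2]:
    print(d['bbox'],d['conf']);q,e=fit([(p,d['region'])],BAR,np.array([.435,-.284,0,np.radians(19)]),fixz=0.);print(show(q),e)
A,B=outline_of(sc,'black_a'),outline_of(sd,'black_a')
for x,y in((.5437,.0210),(.4643,-.0216)):
    c=[proj(v,[[x,y,.039]])[0] for v in(sc,sd)]
    ds=[min(L,key=lambda d:np.hypot(*(np.array(d['bbox']).reshape(2,2).mean(0)-k))) for L,k in zip((A,B),c)]
    print(c,[d['bbox'] for d in ds]);q,e=fit([(sc,ds[0]['region']),(sd,ds[1]['region'])],BAR,np.array([x,y,.03,np.radians(118)]));print(show(q),e)
cv2.imwrite('pics/s6.png',np.hstack([cv2.resize(v['frame'][a:a+120,b:b+130,::-1],None,fx=3,fy=3) for v,a,b in((sc,110,240),(sd,130,200))]))
E
```

```text
time_s: 15.43
tcp_pos: [0.4634, -0.0216, 0.1241]
eef_rot: [179.9, 0.0, -61.8]
contact_force: [1.1, -0.2, 0.3]
gripper_width: 0.05
gripper_force: 0.0
tcp_pos: [0.4434, -0.1964, 0.1836]
time_s: 16.77
tcp_pos: [0.4336, -0.2819, 0.2129]
eef_rot: [-180.0, 0.0, 19.0]
contact_force: [0.8, 0.1, 0.8]
gripper_width: 0.0499
gripper_force: 0.0
[ 0.43383537 -0.28181822  0.21312362] [-1.79985509e+02  1.36905651e-02  1.91092962e+01] [-1.12503491e+01  6.21600277e+00 -2.01214952e+01 -6.22971664e-03
 -6.36816393e+01  1.20362406e+02]
[243.8, 104.0, 263.1, 223.3] 0.64
[436.7, -283.1, 0.0, 19.5] 0.7467362896095663
[array([317.4573478 , 164.62894736]), array([276.99767377, 170.76800568])] [[301.1, 150.0, 335.7, 183.6], [263.0, 153.8, 295.6, 188.1]]
[544.9, 20.3, 32.5, 117.4] 0.36555877380211343
[array([285.14690804, 156.46517009]), array([247.31417988, 180.51109866])] [[272.6, 141.9, 300.3, 172.2], [248.3, 186.9, 264.7, 200.3]]
[483.8, -40.8, 29.5, 114.6] 5.481037304839795
```

View pics/s6.png

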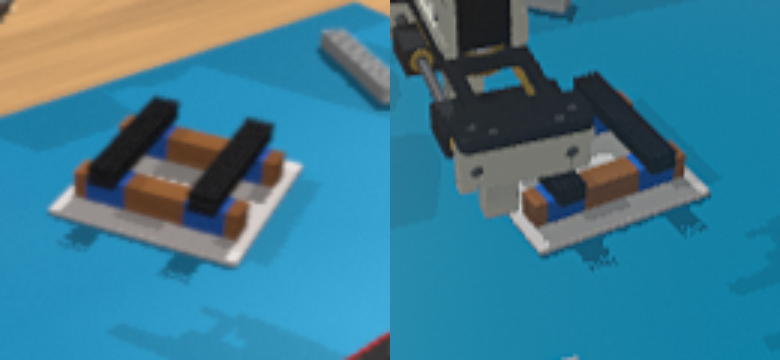

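```bash
python3 -m creep '[[50,0.07,-0.06,-1,0,0,0.3],[50,0,0,-1,0,0,0],[50,0,0,-1,0,0,0],[50,0,0,-1,0,0,0],[50,0,0,-1,0,0,0],[50,0,0,-1,0,0,0],[50,0,0,-1,0,0,0],[50,0,0,-0.6,0,0,0]]'|grep tcp
python3 -m creep '[[50,0,0,-0.4,0,0,0],[50,0,0,-0.25,0,0,0],[50,0,0,0,0,0,0],[50,0,0,0,0,0,0],[50,0,0,0,0,0,0],[50,0,0,0,0,0,0]]'|grep -e tcp -e rot
python3 -m creep '[[15,0,0,0,0,0,0],[15,0,0,0,0,0,0],[15,0,0,0,0,0,0],[15,0,0,0,0,0,0],[15,0,0,0,0,0,0],[15,0,0,0,0,0,0]]' 30
```

```text
tcp_pos: [0.4345, -0.2835, 0.021]
tcp_pos: [0.4364, -0.2842, 0.0081]
eef_rot: [179.9, -0.1, 19.4]
time_s: 18.73
tcp_pos: [0.4356, -0.284, 0.0072]
eef_rot: [180.0, -0.0, 19.4]
contact_force: [-0.2, 0.8, 1.9]
gripper_width: 0.0234
gripper_force: 30.0
```

```bash
python3 -m creep '[[15,0,0,0.5,0,0,0],[15,0,0,1,0,0,0],[15,0,0,1,0,0,0],[15,0,0,1,0,0,0],[15,0,0,1,0,0,0],[15,0.33,0.89,1,0,0,0.8],[15,0.33,0.89,0,0,0,0.8],[15,0.33,0.89,0,0,0,0.8]]'|grep tcp
python3 -m creep '[[15,0.33,0.89,0,0,0,0.8],[15,0.33,0.89,0,0,0,0.8],[15,0.33,0.89,0,0,0,0.8],[15,0.33,0.89,0,0,0,0.8],[15,0.33,0.89,0,0,0,0.8],[15,0.33,0.89,0,0,0,0.8],[15,0.33,0.89,0,0,0,0.8],[15,0.29,0.86,-0.6,0,0,0.8]]'|grep tcp
python3 -m creep '[[15,0,0,-1,0,0,0],[15,0,0,-0.2,0,0,0],[15,0,0,0,0,0,0],[15,0,0,0,0,0,0],[15,0,0,0,0,0,0],[15,0,0,0,0,0,0],[15,0,0,0,0,0,0]]'
python3 - <<'E'
from h import *
p=capture('wrist');s=r.get_state();t=s['tcp_pos'];a=np.radians(s['eef_rot'][2]);print(t)
print(proj(p,[[t[0]+.07*np.cos(a)-w*np.sin(a),t[1]+.07*np.sin(a)+w*np.cos(a),t[2]-.0072+.018] for w in(-.012,.012)]))
for d in outline_of(p,'silver_a'):print(d['conf'],d['bbox'])
cv2.imwrite('pics/w7.png',p['frame'][:,:,::-1])
E
```

```text
tcp_pos: [0.4613, -0.2168, 0.1463]
tcp_pos: [0.5273, -0.0385, 0.1317]
time_s: 20.65
tcp_pos: [0.5258, -0.0403, 0.1006]
eef_rot: [180.0, -0.1, 28.1]
contact_force: [-0.5, -0.1, -1.1]
gripper_width: 0.0238
gripper_force: 30.0
[ 0.52565153 -0.0402698   0.10041952]
[[277.79079827 120.29398364]
 [225.41969158 120.22356721]]
0.84 [227.5, 118.4, 279.6, 329.3]
```

View pics/w7.png

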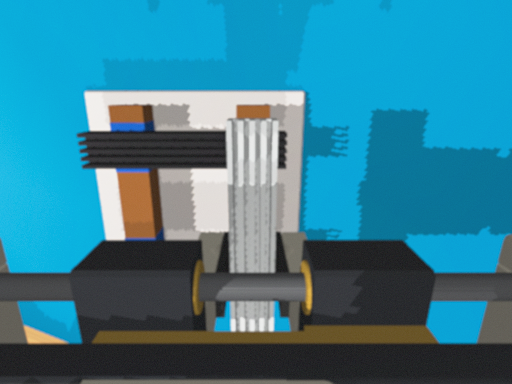

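```bash
python3 -m creep '[[15,-0.01,0.01,-0.8,0,0,0.1],[15,0,0,-0.6,0,0,0],[15,0,0,-0.3,0,0,0],[15,0,0,-0.1,0,0,0],[15,0,0,0,0,0,0],[15,0,0,0,0,0,0],[15,0,0,0,0,0,0],[15,0,0,0,0,0,0]]'
```

```text
time_s: 21.42
tcp_pos: [0.5255, -0.0397, 0.055]
eef_rot: [180.0, -0.0, 28.3]
contact_force: [-0.4, 0.3, 2.6]
gripper_width: 0.0238
gripper_force: 30.0
```

```bash
python3 -m creep '[[30,0,0,0,0,0,0],[50,0,0,0,0,0,0],[50,0,0,0,0,0,0],[50,0,0,0,0,0,0],[50,0,0,0.5,0,0,0],[50,0,0,1,0,0,0],[50,0,0,1,0,0,0],[50,0,0,1,0,0,0]]'
python3 -m creep '[[50,-0.25,0.9,0.3,0,0,-3.2],[50,-0.25,0.9,0.3,0,0,-3.2],[50,-0.25,0.9,0.3,0,0,-3.2],[50,-0.25,0.9,0.3,0,0,-3.2],[50,-0.25,0.9,0.3,0,0,-3.2],[50,-0.25,0.9,0.3,0,0,-3.2],[50,-0.25,0.9,0.3,0,0,-3.2],[50,-0.25,0.9,0.3,0,0,-3.2]]'|grep tcp
python3 -m creep '[[50,-0.25,0.9,0,0,0,-3.2],[50,-0.25,0.9,0,0,0,-3.2],[50,-0.25,0.9,0,0,0,-3.2],[50,-0.25,0.9,0,0,0,-3.2],[50,-0.25,0.9,0,0,0,-3.2],[50,-0.25,0.9,0,0,0,-3.2],[50,-0.25,0.9,0,0,0,-3.2],[50,0,0,0,0,0,0]]'|grep tcp
python3 -m creep '[[50,0,0,0,0,0,0],[50,0,0,0,0,0,0],[50,0,0,0,0,0,0]]'
python3 - <<'E'
from h import *
p=capture('wrist');sc=capture('scene');sd=capture('side');s=r.get_state();print(s['tcp_pos'],s['eef_rot'])
for d in outline_of(p,'silver_a')[:2]:
    print(d['bbox'],d['conf']);q,e=fit([(p,d['region'])],BAR,np.array([.432,.3,0,np.radians(160)]),fixz=0.);print(show(q),e)
for t,x,y,z,w in(('black_a',.5437,.0210,.03,118),('black_a',.4643,-.0216,.03,118),('silver_a',.5253,-.04,.048,28)):
  for v in(sc,sd):
    k=proj(v,[[x,y,z+.009]])[0];d=min(outline_of(v,t),key=lambda d:np.hypot(*(np.array(d['bbox']).reshape(2,2).mean(0)-k)))
    f=feat(d['region'].astype(np.uint8));g=feat(render(v,BAR,(x,y,z,np.radians(w))),4);print(t,(f-g).round(1))
cv2.imwrite('pics/s8.png',np.hstack([cv2.resize(v['frame'][a:a+120,b:b+130,::-1],None,fx=3,fy=3) for v,a,b in((sc,110,240),(sd,130,200))]))
E
```

```text
time_s: 22.08
tcp_pos: [0.5247, -0.0398, 0.1428]
eef_rot: [-180.0, 0.1, 28.3]
contact_force: [-0.0, -0.5, 0.0]
gripper_width: 0.0499
gripper_force: 0.0
tcp_pos: [0.4745, 0.1413, 0.2025]
tcp_pos: [0.4308, 0.3008, 0.202]
time_s: 23.67
tcp_pos: [0.4313, 0.2971, 0.202]
eef_rot: [180.0, 0.0, -19.7]
contact_force: [-0.1, -1.2, -0.0]
gripper_width: 0.05
gripper_force: 0.0
[0.4314949  0.29708289 0.20213357] [-1.79997157e+02 -1.08510465e-03 -1.97518540e+01]
[237.7, 105.2, 259.6, 227.1] 0.67
[432.6, 300.0, 0.0, 161.4] 0.4027195062252187
black_a [-0.1 -0.3  0.  -2.2  2.4]
black_a [-1.7 -3.2  0.3  1.2  1.4]
black_a [ 0.6 -0.8  1.4 -2.2  2.2]
black_a [-1.4 -3.2  1.3  2.2  2.4]
silver_a [-0.1 -0.  -1.1 -0.5 -0.5]
silver_a [-1.3 -1.  -1.5  0.1 -0.4]
```

View pics/s8.png

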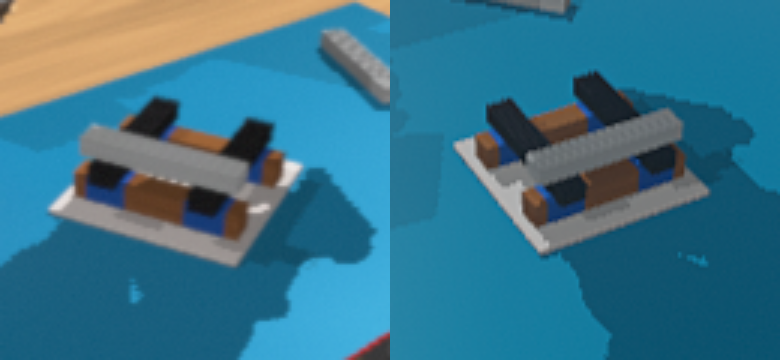

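```bash
python3 -m creep '[[50,0.03,0.12,-1,0,0,1.1],[50,0,0,-1,0,0,0],[50,0,0,-1,0,0,0],[50,0,0,-1,0,0,0],[50,0,0,-1,0,0,0],[50,0,0,-1,0,0,0],[50,0,0,-0.9,0,0,0],[50,0,0,-0.5,0,0,0]]'|grep tcp
python3 -m creep '[[50,0,0,-0.3,0,0,0],[50,0,0,-0.1,0,0,0],[50,0,0,0,0,0,0],[50,0,0,0,0,0,0],[50,0,0,0,0,0,0],[50,0,0,0,0,0,0]]'|grep -e tcp -e rot
python3 -m creep '[[15,0,0,0,0,0,0],[15,0,0,0,0,0,0],[15,0,0,0,0,0,0],[15,0,0,0,0,0,0],[15,0,0,0,0,0,0],[15,0,0,0,0,0,0]]' 30
```

```text
tcp_pos: [0.4312, 0.2997, 0.0146]
tcp_pos: [0.4325, 0.3013, 0.008]
eef_rot: [-179.9, -0.0, -18.6]
time_s: 25.83
tcp_pos: [0.432, 0.3007, 0.0071]
eef_rot: [180.0, 0.0, -18.6]
contact_force: [-0.1, -0.0, 1.5]
gripper_width: 0.0232
gripper_force: 30.0
```

```bash
python3 -m creep '[[15,0,0,0.6,0,0,0],[15,0,0,1,0,0,0],[15,0,0,1,0,0,0],[15,0,0,1,0,0,0],[15,0,0,1,0,0,0],[15,0.17,-0.87,1,0,0,3.9],[15,0.17,-0.87,0,0,0,3.9],[15,0.17,-0.87,0,0,0,3.9]]'|grep tcp
python3 -m creep '[[15,0.17,-0.87,0,0,0,3.9],[15,0.17,-0.87,0,0,0,3.9],[15,0.17,-0.87,0,0,0,3.9],[15,0.17,-0.87,0,0,0,3.9],[15,0.17,-0.87,0,0,0,3.9],[15,0.17,-0.87,0,0,0,3.9],[15,0.17,-0.87,0,0,0,3.9],[15,0.17,-0.87,0,0,0,3.9]]'|grep tcp
python3 -m creep '[[15,0.16,-0.87,-0.6,0,0,3.9],[15,0,0,-1,0,0,0],[15,0,0,-0.2,0,0,0],[15,0,0,0,0,0,0],[15,0,0,0,0,0,0],[15,0,0,0,0,0,0],[15,0,0,0,0,0,0],[15,0,0,0,0,0,0]]'
python3 - <<'E'
from h import *
p=capture('wrist');s=r.get_state();t=s['tcp_pos'];a=np.radians(s['eef_rot'][2]);print(t)
print(proj(p,[[t[0]+.07*np.cos(a)-w*np.sin(a),t[1]+.07*np.sin(a)+w*np.cos(a),t[2]-.0071+.018] for w in(-.012,.012)]))
for d in outline_of(p,'silver_a'):print(d['conf'],d['bbox'])
E
```

```text
tcp_pos: [0.4454, 0.2357, 0.1487]
tcp_pos: [0.4786, 0.0604, 0.147]
time_s: 27.83
tcp_pos: [0.4833, 0.0405, 0.103]
eef_rot: [180.0, -0.1, 28.2]
contact_force: [0.5, 0.5, -0.8]
gripper_width: 0.0239
gripper_force: 30.0
[0.4831634  0.04033195 0.10279531]
[[278.14236557 120.57615853]
 [225.75483611 120.4935537 ]]
```

```bash
python3 -m creep '[[15,-0.02,-0.03,-0.9,0,0,0],[15,0,0,-0.6,0,0,0],[15,0,0,-0.3,0,0,0],[15,0,0,-0.1,0,0,0],[15,0,0,0,0,0,0],[15,0,0,0,0,0,0],[15,0,0,0,0,0,0],[15,0,0,0,0,0,0]]'
```

```text
time_s: 28.6
tcp_pos: [0.4827, 0.0393, 0.055]
eef_rot: [180.0, -0.1, 28.2]
contact_force: [0.5, 0.7, 1.1]
gripper_width: 0.0235
gripper_force: 30.0
```

Release, retreat upwards and to the left, then check.

```bash
python3 -m creep '[[30,0,0,0,0,0,0],[50,0,0,0,0,0,0],[50,0,0,0,0,0,0],[50,0,0,0,0,0,0],[50,0,0,0.5,0,0,0],[50,0,0,1,0,0,0],[50,0,0,1,0,0,0],[50,0,0,1,0,0,0]]'
python3 -m creep '[[50,0,0.8,1,0,0,0],[50,0,0.8,1,0,0,0],[50,0,0.8,1,0,0,0],[50,0,0.8,0,0,0,0],[50,0,0.8,0,0,0,0],[50,0,0.8,0,0,0,0],[50,0,0.8,0,0,0,0],[50,0,0.8,0,0,0,0]]'|grep tcp
python3 -m creep '[[50,0,0.8,0,0,0,0],[50,0,0.8,0,0,0,0],[50,0,0,0,0,0,0],[50,0,0,0,0,0,0],[50,0,0,0,0,0,0],[50,0,0,0,0,0,0]]'|grep -e tcp -e time
python3 - <<'E'
from h import *
sc=capture('scene');sd=capture('side')
for t,x,y,z,w in(('silver_a',.5253,-.04,.048,28.2),('silver_a',.4827,.0394,.048,28.2)):
  for v in(sc,sd):
    k=proj(v,[[x,y,z+.009]])[0];d=min(outline_of(v,t),key=lambda d:np.hypot(*(np.array(d['bbox']).reshape(2,2).mean(0)-k)))
    f=feat(d['region'].astype(np.uint8));g=feat(render(v,BAR,(x,y,z,np.radians(w))),4);print(t,(f-g).round(1))
cv2.imwrite('pics/s9.png',np.hstack([cv2.resize(v['frame'][a:a+120,b:b+130,::-1],None,fx=3,fy=3) for v,a,b in((sc,110,240),(sd,130,200))]))
E
```

```text
time_s: 29.27
tcp_pos: [0.4819, 0.0388, 0.1429]
eef_rot: [180.0, 0.1, 28.2]
contact_force: [0.7, 0.4, -1.3]
gripper_width: 0.05
gripper_force: 0.0
tcp_pos: [0.4821, 0.1999, 0.2171]
time_s: 30.43
tcp_pos: [0.4822, 0.2384, 0.217]
silver_a [ 0.1 -0.1 -0.9 -0.1 -0.2]
silver_a [-0.2 -1.2 -0.8 -0.  -0.9]
silver_a [-1.1 -0.1 -0.5  0.  -0.5]
silver_a [-0.  -1.1 -0.  -0.1  0.1]
```

View pics/s9.png

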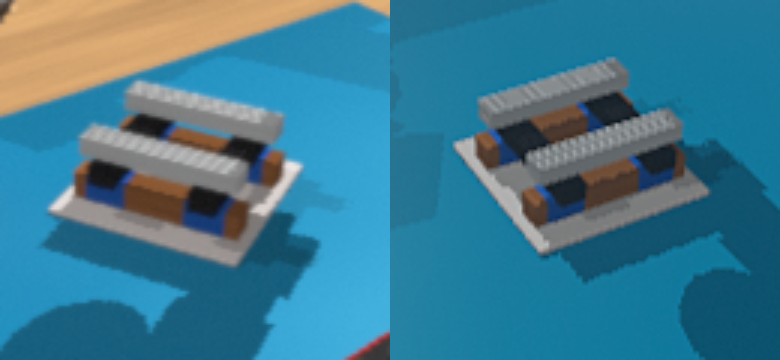

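Both views show the finished stack: black bars on the blue bands, silver bars above the rails, residuals about 1 px.

```bash
python3 -c "from plant import close_job; print(close_job())"
```

```text
the job is handed in; nothing more can be done
None
```

All four bars are stacked crosswise on the rack as asked, fins up and centred to within about 1–2 mm by the cameras; I went nowhere near the meter, bottle or spool, and handed the job in at about 30 s of the 72 s allowed.

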